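# Fit the spacer on a frame stand and hold the hidden bolt head against the spanner

## Robot

A 7-joint arm with a two-finger parallel gripper is mounted at the origin on the work surface. World frame = base frame: x ahead of the robot, y to its left, z up, the work surface at z = 0. Lengths are in mm, angles in rad, forces in N, time in s.
With the tool pointing down it reaches from about 375 to 925 mm from the base axis. Payload 3.1 kg.
Tool frame: the origin (TCP) lies between the finger pads, 19 mm behind the fingertips; this is the grasp point; z points along the fingers, y is the line along which they close (so a half turn about z gives the same grasp; the last joint's range is limited). The gripper opens to 85 mm and grips with 20 to 120 N. Pads are 22 mm wide; open, the fingers measure 114 mm over their backs; the gripper's body (76 mm by 85 mm) begins 54 mm behind the grasp point. The pads swing forward as they close: fully open they stand 13 mm farther back than shut.
Start: joints at [-1.43, 0.383, 0.044, 1.598, -0.018, 1.161, -0.05], TCP at [153.726, 631.563, 249.969] pointing down, gripper open.
Joint ranges: [-2.61, 2.61], [-0.41, 2.15], [-1.48, 1.57], [0, 2.5], [-1.57, 4.71], [0.05, 1.97], [-2.85, 2.85]. Speed limits (rad/s): [2.79, 2.79, 3.14, 3.14, 3.14, 3.14, 3.14].

## Interface

Orientations are given as a unit quaternion [x, y, z, w].
In Python, from cell import bot gives the robot as it stands. The module is installed in compiled form; this text tells all that it offers.
- The arm moves only by the tool move_arm, never from a script. Its argument "motion" is text: rows parted by semicolons, each of 4 numbers parted by spaces: the shift along the world's x, y, z in cm, then the turn about the world's z in rad. A call has 1 to 12 rows; each row is the pose to reach, as a shift and turn from the pose commanded when the call began; what a row does not reach only later rows make up. A row lasts 1/12 s, in which the tool goes at most 41.7 mm and 7.16 degrees, less where a joint would pass 70% of its speed; a pose out of reach is approached as far as the arm can. A call with a gripper value outside its range is refused whole. "claw" is the opening, from 0 (shut) to 1 (fully open), set as the call begins (left out, the last holds). The fingers move at their own pace and stop on an object; "force" is the grip in N (left out, the last holds). Time passes only in rows, so rows that repeat a pose let the fingers close. It gives the time, the measured TCP pose, the force, the opening and the grip force at its end, in the units of the state.
- bot.read_state(): the state, without advancing time (a new reading comes with each control period).
- bot.grab_frame(name): name is "scene" or "top" or "wrist"; returns a dict with "color" (400x640x3 uint8, blue, green, red), "fx", "fy", "cx", "cy" (pixels), "xyz" and "rotation" of the camera in the world. Camera axes: x right, y down, z forward; pixel columns grow to the right and rows downward; lengths in mm; the calibration is good to about 2 mm. The wrist camera is an equidistant fisheye: a pixel r from the principal point sees the ray r / f radians off the axis. A picture is of the moment at which its call begins. There is no depth.
- bot.finish_job(): hands the job in; it is judged then, once.
Trained networks look in the newest picture that a camera, given by its name, has taken for a name from the list of things; names that differ only in an ending like _2 or _b are one class to them, and where a whole thing is asked for, a point or a joint stands for the part that bears it (a point fixed in the world has none). Each returns a list of dicts, best first, with "conf" (0 to 1); they miss things now and then, are a little off and sometimes report something else, mostly with a low value. They report only what shows in the picture. A call takes as long as a camera call. They do not tell look-alikes from the thing itself.
- bot.regions_of(target, camera): "region" (400x640 bool, what is visible of it) and "location" ([column, row] in pixels, amid what is visible of it).
The state is a dict: "time": time; "joint_positions": joint angles; "joint_vel": joint speeds; "tau": joint torques, N m; "position": TCP position; "eef_rot": TCP orientation; "contact_force": force on the tool from outside, world axes, zero at the start; "ft_torque": the same for the moment, N m; "grip_width": finger opening in mm; "grip_force": force on a finger pad.
Only numpy, scipy, OpenCV 4.12 (cv2) and the standard library are available. Lean on these libraries where they do the work, as an engineer would, in place of code of your own. Each camera call takes 0.05 s, during which the arm holds its last target. There are 200 camera calls.

## Task

Finish preparing the picture-frame stand: slide the tall aluminium spacer over the upright post until it sits flat on the base, and let go of it. Then reach down into the narrow gap behind the bracket, grip the hidden hex bolt head and turn it back until the drooping spanner on the other side of the bracket stands level, and finish while still holding the head there so the bolt cannot turn; hold it by the head only, with nothing touching the spanner. Leave the other things on the table where they are.

Things in the scene. Friction and masses are not known exactly. Their poses are not given: they have to be found in the camera images.
- stand: Frame stand, fixed: plywood base 200 x 300 x 12 mm (x, y, z). Origin: centre of the base's underside; z up. Its x axis points from the spanner side through the bracket to the gap behind; its y axis points along the level spanner. In this frame: post axis at x 0, y -100 mm; bolt axis along x at y 50, z 78 mm.
- post_foot (a point): The foot of the upright steel post: on its axis at the top face of the base, 12 mm above the table. The seated spacer's underside centre lies here. The post is 14 mm in diameter.
- post_top (a point): The tip of the post, 50 mm above the base (62 mm above the table); the last 6 mm taper to 8 mm diameter.
- spacer: The spacer: a plain aluminium sleeve, loose, upright on the table, 32 mm outside diameter, 18 mm bore, 25 mm tall, about 50 g. Origin: centre of its underside; z along its bore. Taller and wider-bored than the flat washer near it; the two may have changed places.
- bolt_head (a point): Hidden steel hex bolt head in the gap: 19 mm across flats, 22 over corners, 14 long. Origin: its centre on the bolt axis, at stand x 22, y 50, z 78 mm (covers x 15 to 29), 22 mm below the tops of bracket and board. x: bolt axis; y: normal to one pair of flats, pointing as the spanner does. An 18 mm round collar fills the space to the bracket. Turns as one with the spanner.
- bolt (a joint): Turn of bolt, head and spanner, rad: 0 with the spanner level and one pair of head flats upright; positive as the spanner's free end droops (the head turns by minus this angle about stand x). The spanner's weight (a moment of 0.05 to 0.1 N m) rests it at its stop, 0.32, and it falls back there unless held. Other stop: -0.6.
- bracket_top (a point): Middle of the bracket's top edge, 100 mm above the table, at stand x 0, y 50. The bracket is an upright dark steel plate 6 mm thick (x), 70 mm wide (y), with a foot 45 x 70 mm in front of it (top 17 mm above the table).
- board_top (a point): Middle of the backing board's top edge, 100 mm above the table, at stand x 58, y 50. The board is upright wood, 18 mm thick, 70 mm wide. The gap between bracket and board is 46 mm wide along x (stand x 3 to 49), open at the top and at both y ends.
- spanner_end (a point): Steel spanner fixed on the nut in front of the bracket (stand x -20 mm), 8 mm thick, 15 mm wide, 32 mm round end on the nut; its free end (26 mm round) is 143 mm out. This point: centre of the free end, at stand x -20 mm; y axis along the spanner.
- washer: A flat thick aluminium washer, 36 mm outside, 10 mm bore (does not fit the post), 8 mm tall, loose. Origin: centre of underside. To be left alone.
- tub: White tub with blue lid, 110 mm diameter, 100 mm tall. Origin: centre of underside. Leave alone.
- glue_jar: Small white jar with black lid, 52 mm diameter, 55 mm tall. Origin: centre of underside. Leave alone.
- brush: Paint brush lying on the table near the robot. Leave alone.
- screwdriver: Screwdriver lying on the table near the robot. Leave alone.
Mind the look-alikes: they are no part of the job. Of the things that look like the spacer, the middle-sized one is meant.

How it is judged:
By the outcome, as a careful person would: the job done as asked, in the order asked, and still so for the second after the job is handed in, while the arm keeps its last pose, push and grip.
It also fails if it takes over 53 s, if anything falls off the work surface, if the arm or the gripper's body presses on something with over 40 N, if the wrist force passes 120 N, or if a joint passes its speed limit or range.

## Working session

There is one attempt and no reset: what is moved stays moved. The work goes in short steps, Python scripts to look and compute and a tool call to move; the robot and the scene stay as the last step left them, time stands still between calls to the robot, and variables do not carry over. Pictures are saved under pics/ and viewed, at most 11 in all, crops included, and the job is handed in when it is done.

Besides the shell and the picture viewer there is one more tool, called after "Emit:" as name(argument=value, ...) on one line, values as JSON. move_arm: Moves the arm, as the interface text tells. Its arguments: {"type":"object","properties":{"motion":{"type":"string"},"claw":{"type":"number"},"force":{"type":"number"}},"required":["motion"]}

```bash
mkdir -p pics; cat > h.py <<'E'
import numpy as np, cv2
from cell import bot
def ray(f,uv):
    R=np.array(f["rotation"]).reshape(3,3) if np.size(f["rotation"])==9 else None
    if R is None:
        from scipy.spatial.transform import Rotation as Ro
        R=Ro.from_quat(f["rotation"]).as_matrix()
    d=np.array([(uv[0]-f["cx"])/f["fx"],(uv[1]-f["cy"])/f["fy"],1.0])
    return np.array(f["xyz"],float),R@d
def plane(f,uv,z):
    o,d=ray(f,uv); return o+d*(z-o[2])/d[2]
def proj(f,p):
    R=np.array(f["rotation"]).reshape(3,3) if np.size(f["rotation"])==9 else None
    if R is None:
        from scipy.spatial.transform import Rotation as Ro
        R=Ro.from_quat(f["rotation"]).as_matrix()
    c=R.T@(np.array(p,float)-np.array(f["xyz"])); return np.array([f["fx"]*c[0]/c[2]+f["cx"],f["fy"]*c[1]/c[2]+f["cy"]])
E
python3 - <<'E'
from h import *
for n in("scene","top"):
    f=bot.grab_frame(n); cv2.imwrite(f"pics/{n}0.png",f["color"])
    print(n,f["fx"],f["cx"],f["cy"],f["xyz"],np.round(f["rotation"],3).tolist())
    for t in("spacer","washer","stand","bracket_top","board_top","spanner_end","bolt_head","post_top","tub","glue_jar"):
        for r in bot.regions_of(t,n)[:4]: print(t,round(r["conf"],2),np.round(r["location"],1),r["region"].sum(),np.round(plane(f,r["location"],0),0)[:2])
print(bot.read_state())
E
```

```text
scene 400.4872635625035 322.626350226594 202.74233861214208 [1236.81063732 -256.59991906  609.8336553 ] [0.741, 0.484, -0.252, -0.391]
spacer 0.85 [193.3 277.5] 265 [ 574. -258.]
spacer 0.57 [232.9 283.1] 545 [ 623. -186.]
spacer 0.56 [155.1 290.9] 163 [ 581. -335.]
washer 0.57 [179.9 240.2] 143 [ 437. -268.]
stand 0.72 [331.1 246.1] 8316 [598.  50.]
bracket_top 0.97 [331.9 247. ] 8223 [602.  51.]
board_top 0.73 [330.4 248.9] 8298 [606.  45.]
board_top 0.46 [376.8 214.7] 328 [533. 210.]
spanner_end 0.58 [378.  210.7] 378 [519. 222.]
bolt_head 0.78 [377.9 212.2] 301 [525. 218.]
post_top 0.76 [330.9 246. ] 8258 [598.  50.]
tub 0.66 [382.5 212.4] 311 [530. 229.]
tub 0.56 [482.9 204.2] 2327 [605. 495.]
tub 0.27 [205.1 329.5] 1122 [ 717. -260.]
glue_jar 0.71 [208.1 332. ] 1049 [ 725. -256.]
top 499.6535308195646 319.1004338023117 192.04892549372764 [ 300.27948282   46.15078864 1414.99612903] [-0.699, 0.708, -0.062, 0.079]
spacer 0.63 [411. 173.] 204 [ 640. -189.]
spacer 0.55 [437.6 187.3] 97 [ 596. -263.]
spacer 0.28 [324.7 189.3] 7270 [595.  62.]
washer 0.52 [444.2 232.7] 123 [ 465. -274
[... 541 characters left out ...]
8290166,  0.04392464,  1.59787995, -0.01791881,
        1.16121401, -0.04989184]), 'joint_vel': array([-5.52746855e-04, -1.29860717e-03, -4.66358585e-04, -1.43473000e-03,
        2.24798700e-03, -1.02063888e-03, -5.07002808e-05]), 'tau': array([ 1.07400211e-05, -4.33449125e+01,  1.02295741e+00, -2.49923712e+01,
        1.04959004e-02,  1.60941534e-03,  7.56941688e-06]), 'position': array([153.75416551, 631.56223223, 249.97780826]), 'eef_rot': array([ 1.19116352e-01,  9.92880302e-01, -4.05119047e-06, -1.54113821e-05]), 'contact_force': array([-0.15140283,  0.29335993, -0.31654912]), 'ft_torque': array([-0.03490029, -0.00718222, -0.024094  ]), 'grip_force': 0.0, 'grip_width': 85.7777819094184}
```

```bash
python3 - <<'E'
import cv2
s=cv2.imread("pics/scene0.png");t=cv2.imread("pics/top0.png")
cv2.imwrite("pics/s1.png",cv2.resize(s[190:350,130:430],(800,427),interpolation=cv2.INTER_CUBIC))
cv2.imwrite("pics/t1.png",cv2.resize(t[110:290,250:470],(733,600),interpolation=cv2.INTER_CUBIC))
E
```

```text
(no output)
```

View pics/s1.png

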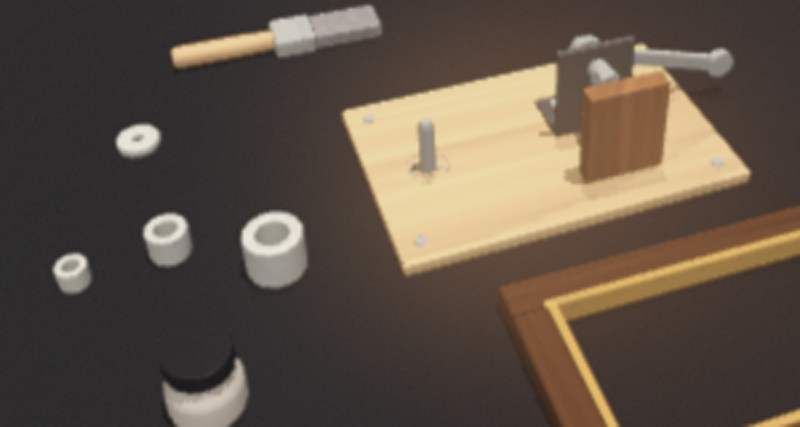

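View pics/t1.png

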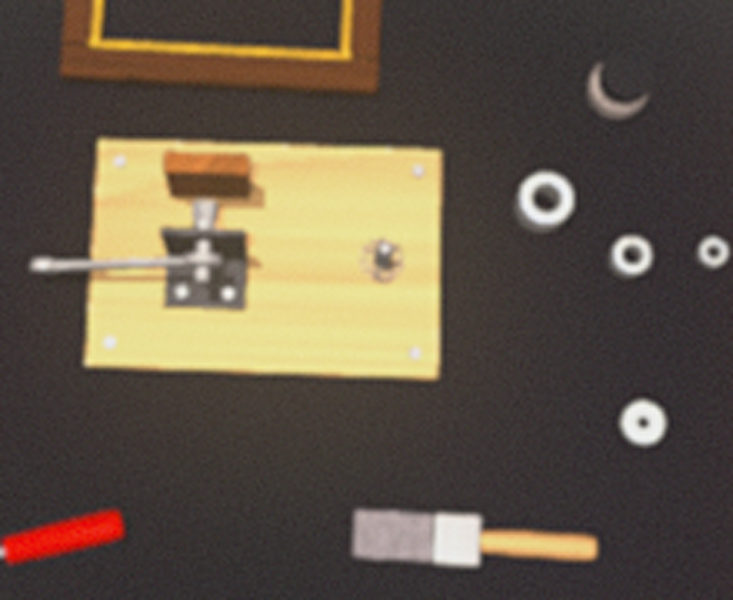

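```bash
cat >> h.py <<'E'
from scipy.optimize import least_squares
def hullmask(f,pts):
    p=np.array([proj(f,q) for q in pts],np.float32); m=np.zeros((400*4,640*4),np.uint8)
    cv2.fillConvexPoly(m,cv2.convexHull((p*4+1.5).round().astype(np.int32)),1)
    mm=cv2.moments(m,True); return np.array([mm["m10"]/mm["m00"],mm["m01"]/mm["m00"]])/4-.375
def cyl(x,y,r,h,z0=0):
    a=np.linspace(0,2*np.pi,60); return [(x+r*np.cos(t),y+r*np.sin(t),z) for t in a for z in(z0,z0+h)]
def S2W(p,q):
    c,s=np.cos(p[2]),np.sin(p[2]); return [p[0]+c*q[0]-s*q[1],p[1]+s*q[0]+c*q[1],q[2]]
E
python3 - <<'E'
from h import *
F={n:bot.grab_frame(n) for n in("scene","top")}
T=lambda u,v:(u/3.332+250,v/3.333+110)
S=lambda u,v:(u/2.667+130,v/2.667+190)
obs=[("top",(100,150,12),T(97,138)),("top",(100,-150,12),T(442,150)),("top",(-100,-150,12),T(438,378)),("top",(-100,150,12),T(84,366)),
("top",(67,85,100),T(165,152)),("top",(67,15,100),T(250,155)),
("scene",(-100,-150,12),S(344,112)),("scene",(100,-150,12),S(405,270)),("scene",(100,150,12),S(748,172)),
("scene",(67,15,100),S(587,97)),("scene",(67,85,100),S(667,78)),("scene",(0,-100,62),S(426,122)),("top",(0,-100,62),T(386,245))]
for sel in(("top",),("scene",),("top","scene")):
    o=[q for q in obs if q[0] in sel]
    fun=lambda p:np.concatenate([proj(F[n],S2W(p,q))-uv for n,q,uv in o])
    r=least_squares(fun,[600,50,0],x_scale=[1,1,.01],loss="soft_l1"); print(sel,np.round(r.x,4)); 
print(np.round(fun(r.x).reshape(-1,2),1).tolist())
for n in F:
    for t in("spacer","washer"):
        for q in bot.regions_of(t,n)[:3]:
            m=q["region"]; c=np.array([np.nonzero(m)[1].mean(),np.nonzero(m)[0].mean()])
            if abs(plane(F[n],c,0)[1]+262)>30 or abs(plane(F[n],c,0)[0]-585)>40: continue
            rr=least_squares(lambda p:hullmask(F[n],cyl(p[0],p[1],16,25))-c,plane(F[n],c,12)[:2],diff_step=.002)
            print(n,t,q["conf"],m.sum(),rr.x,rr.cost)
E
```

```text
('top',) [ 5.991594e+02  4.762170e+01 -4.870000e-02]
('scene',) [ 5.986449e+02  5.033910e+01 -3.460000e-02]
('top', 'scene') [ 5.99335e+02  4.87388e+01 -4.42000e-02]
[[-0.2, 0.6], [-0.7, -0.3], [-0.1, -0.3], [0.2, 0.0], [-0.8, -0.3], [-0.7, -0.5], [-2.6, -0.2], [-1.7, -0.7], [-0.2, -0.3], [0.4, 1.5], [0.6, 1.3], [-1.6, -0.1], [-0.6, 0.7]]
top spacer 0.49 82 [ 592.26754599 -263.70227603] 2.45251290726194e-05
```

Emit:
move_arm(motion="32 -36 0 0.195;32 -36 0 0.195;32 -36 0 0.195;32 -36 0 0.195;32 -36 0 0.195;32 -36 0 0.195;32 -36 0 0.195;32 -36 0 0.195;32 -36 0 0.195;32 -36 0 0.195;32 -36 0 0.195;32 -36 0 0.195", claw=0.6, force=40)

```text
time: 2.4
position: [477.4, 265.9, 250.6]
eef_rot: [0.025, 1.0, -0.001, 0.001]
contact_force: [0.7, -1.3, -0.4]
grip_width: 51.3
grip_force: 0.0
```

Emit:
move_arm(motion="11.5 -53 -8 0;11.5 -53 -8 0;11.5 -53 -8 0;11.5 -53 -8 0;11.5 -53 -8 0;11.5 -53 -8 0;11.5 -53 -8 0;11.5 -53 -8 0;11.5 -53 -8 0;11.5 -53 -8 0;11.5 -53 -8 0;11.5 -53 -8 0")

```text
time: 3.4
position: [579.0, -213.5, 176.9]
eef_rot: [0.022, 1.0, 0.0, 0.0]
contact_force: [0.7, 0.8, 0.4]
grip_width: 51.1
grip_force: 0.0
```

Emit:
move_arm(motion="0.1 -5 0 0;0.1 -5 0 0;0.1 -5 0 0;0.1 -5 0 0;0.1 -5 0 0;0.1 -5 0 0")

```text
time: 3.9
position: [580.4, -258.9, 176.8]
eef_rot: [0.02, 1.0, 0.001, 0.0]
contact_force: [0.3, -0.0, 0.3]
grip_width: 51.6
grip_force: 0.0
```

```bash
python3 - <<'E'
from h import *
f=bot.grab_frame("wrist"); cv2.imwrite("pics/w1.png",f["color"]); s=bot.read_state()
print({k:f[k] for k in f if k!="color"},s["position"],s["eef_rot"],s["joint_positions"])
for t in("spacer","washer"):
  for q in bot.regions_of(t,"wrist")[:4]:print(t,q["conf"],q["location"],q["region"].sum())
E
```

```text
{'fx': 309.70691628693146, 'fy': 309.70691628693146, 'cx': 321.1054755844569, 'cy': 203.80175594438262, 'xyz': array([ 498.03749746, -256.53721319,  302.60750362]), 'rotation': array([0.71183958, 0.68322214, 0.11337299, 0.11678394])} [ 580.41954198 -259.00278237  176.90768431] [1.99399051e-02 9.99800863e-01 7.93700377e-04 6.40674844e-05] [-0.06901047  0.4715872   0.54697344  1.71910345 -0.28099725  1.03005531
  2.1065821 ]
spacer 0.9 [248.9, 207.7] 408
spacer 0.89 [320.2, 205.8] 818
spacer 0.55 [391.0, 240.7] 1563
washer 0.93 [305.2, 49.9] 972
```

View pics/w1.png

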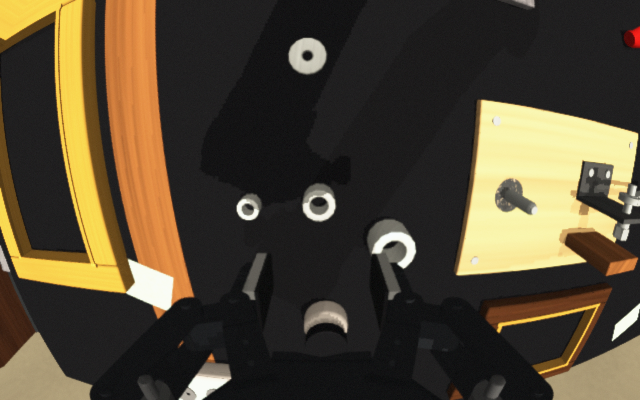

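The wrist view shows the middle spacer at (319,203), its smaller twin at (249,207) and its larger one at (391,245). The post foot is at about (509,194), its tip at about (533,210).

```bash
cat >> h.py <<'E'
from scipy.spatial.transform import Rotation as Ro
def wproj(f,p):
    c=Ro.from_quat(f["rotation"]).as_matrix().T@(np.array(p,float)-np.array(f["xyz"]))
    rr=np.hypot(c[0],c[1]); k=f["fx"]*np.arctan2(rr,c[2])/max(rr,1e-9); return np.array([f["cx"]+c[0]*k,f["cy"]+c[1]*k])
def wplane(f,uv,z):
    v=np.array([uv[0]-f["cx"],uv[1]-f["cy"]]);r=np.hypot(*v);th=r/f["fx"]
    d=Ro.from_quat(f["rotation"]).as_matrix()@np.array([*(np.sin(th)*v/r),np.cos(th)]); o=np.array(f["xyz"]); return o+d*(z-o[2])/d[2]
def whull(f,pts):
    p=np.array([wproj(f,q) for q in pts],np.float32); h=cv2.convexHull(p); m=cv2.moments(h); return np.array([m["m10"],m["m01"]])/m["m00"]
E
python3 - <<'E'
from h import *
f=bot.grab_frame("wrist")
for q in bot.regions_of("spacer","wrist")[:3]:
    m=q["region"]; ys,xs=np.nonzero(m); c=np.array([xs.mean(),ys.mean()])
    if abs(c[0]-319)>15: continue
    r=least_squares(lambda p:whull(f,cyl(p[0],p[1],16,25))-c,[585,-262]); print(c,m.sum(),r.x,r.cost)
    h=cv2.convexHull(np.array([wproj(f,p) for p in cyl(*r.x,16,25)],np.float32)); print("area",cv2.contourArea(h), "bbox",cv2.boundingRect(h), xs.min(),ys.min(),np.ptp(xs)+1,np.ptp(ys)+1)
print("rimclick",wplane(f,(319,200),25))
p=[599.3,48.7,-.0442]
obs=[((-100,-150,12),(480,100)),((100,-150,12),(456,273)),((0,-100,12),(509,195)),((0,-100,62),(533,210))]
for q,uv in obs: print(q,uv,wproj(f,S2W(p,q)).round(1))
r=least_squares(lambda p:np.concatenate([wproj(f,S2W(p,q))-uv for q,uv in obs]),p,x_scale=[1,1,.01],loss="soft_l1");print(r.x,r.fun.round(1))
im=f["color"][60:300,430:640]; cv2.imwrite("pics/w2.png",cv2.resize(im,None,fx=2.5,fy=2.5,interpolation=cv2.INTER_CUBIC))
E
```

```text
[319.3410943  202.10477299] 859 [ 593.73305125 -262.63982455] 3.0657728081576566e-13
area 1043.1048423233442 bbox (302, 182, 35, 40) 303 184 33 37
rimclick [ 588.15111475 -262.67367612   25.        ]
(-100, -150, 12) (480, 100) [479.9  99.9]
(100, -150, 12) (456, 273) [455.8 275.5]
(0, -100, 12) (509, 195) [508.  195.1]
(0, -100, 62) (533, 210) [533.2 210.2]
[ 5.99065584e+02  4.89924133e+01 -4.50429542e-02] [ 0.2 -0.4  0.   2.3 -0.8 -0.2  0.5 -0.1]
```

View pics/w2.png

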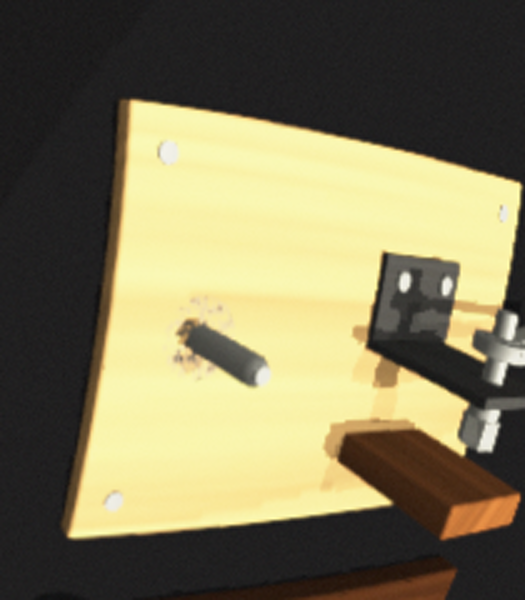

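Emit:
move_arm(motion="1.2 -0.4 0 0;1.2 -0.4 -4 0;1.2 -0.4 -8 0;1.2 -0.4 -11 0;1.2 -0.4 -13 0;1.2 -0.4 -14.5 0;1.2 -0.4 -15.4 0;1.2 -0.4 -15.4 0;1.2 -0.4 -15.4 0")

```text
time: 4.9
position: [592.2, -266.2, 23.7]
eef_rot: [0.022, 1.0, -0.0, 0.0]
contact_force: [0.8, 0.0, 0.3]
grip_width: 51.3
grip_force: 0.0
```

Emit:
move_arm(motion="0 0.3 -0.2 0;0 0.3 -0.2 0;0 0.3 -0.2 0;0 0.3 -0.2 0;0 0.3 -0.2 0;0 0.3 -0.2 0;0 0.3 -0.2 0;0 0.3 -0.2 0;0 0.3 -0.2 0;0 0.3 -0.2 0", claw=0, force=30)

```text
time: 5.73
position: [593.3, -263.0, 22.9]
eef_rot: [0.022, 1.0, -0.0, 0.002]
contact_force: [-0.5, 1.1, 6.4]
grip_width: 31.3
grip_force: 30.2
```

Emit:
move_arm(motion="0 0 3 0;0 0 7 0;0 0 9 0;0 3 9 0;0 7 9 0;0 11 9 0;0 15 9 0;0 19 9 0;0.1 21.2 9 0;0.1 21.2 9 0;0.1 21.2 9 0;0.1 21.2 9 0")

```text
time: 6.73
position: [592.2, -51.9, 111.0]
eef_rot: [0.022, 1.0, -0.001, -0.0]
contact_force: [0.3, -0.2, -0.4]
grip_width: 31.6
grip_force: 30.1
```

```bash
python3 - <<'E'
from h import *
f=bot.grab_frame("wrist"); s=bot.read_state(); print(s["position"],s["eef_rot"],s["contact_force"],s["grip_width"])
cv2.imwrite("pics/w3.png",cv2.resize(f["color"][120:320,200:520],None,fx=2.5,fy=2.5,interpolation=cv2.INTER_CUBIC))
print({k:f[k] for k in("xyz","rotation")})
for q in bot.regions_of("spacer","wrist")[:3]:print(q["conf"],q["location"],q["region"].sum())
E
```

```text
[592.24485271 -53.04864567 111.08510942] [ 2.31557758e-02  9.99731601e-01 -7.30884853e-04 -3.90586104e-05] [-0.29827851  0.16636369 -0.43460505] 31.54467097524418
{'xyz': array([509.91389727, -48.83717866, 236.76199367]), 'rotation': array([0.71317975, 0.68185782, 0.1119387 , 0.11795884])}
0.97 [324.3, 275.5] 3959
0.7 [59.9, 222.4] 456
0.67 [168.8, 274.6] 2649
```

View pics/w3.png

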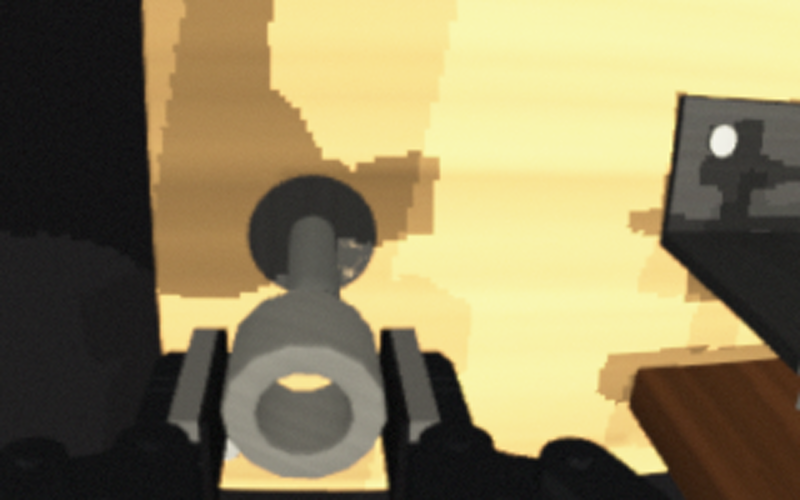

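The wrist view shows the spacer held upright, its top rim centred at (304,411) in the crop, i.e. about (321.6,284.4) in the full image. The post is behind it, with its foot near (313,222) in the crop.

```bash
python3 - <<'E'
from h import *
f=bot.grab_frame("wrist"); s=bot.read_state(); P=s["position"]; print(P)
u=lambda a,b:(a/2.5+200-.3,b/2.5+120-.3)
zt=P[2]-22.9+25
a=np.linspace(0,2*np.pi,40)
def rim(p,r,z): 
    q=np.array([wproj(f,(p[0]+r*np.cos(t),p[1]+r*np.sin(t),z)) for t in a]); return np.array([q[:,0].min(),q[:,0].max(),q[:,1].min(),q[:,1].max()])
ob=np.array([*u(222,345),*u(386,477)])[[0,2,1,3]]
r=least_squares(lambda p:rim(p[:2],16,p[2])-ob,[592,-52,zt]);print("outer rim",r.x,r.fun.round(2), "fixed z",least_squares(lambda p:rim(p[:2],16,zt)-ob,[592,-52]).x,zt)
ob=np.array([*u(256,373),*u(353,455)])[[0,2,1,3]]
print("bore",least_squares(lambda p:rim(p[:2],9,zt)-ob,[592,-52]).x)
pst=np.array([594.6,-50.9])
def pf(p): q=rim(p,7,12); return [q[0],q[1],q[2]]
o=[u(289,0)[0],u(338,0)[0],u(0,215)[1]]
print("post pred",np.array(pf(pst)).round(1),"obs",np.round(o,1),least_squares(lambda p:np.array(pf(p))-o,pst).x)
# hull silhouette of spacer vs region
for q in bot.regions_of("spacer","wrist")[:1]:
    ys,xs=np.nonzero(q["region"]); print(xs.min(),xs.max(),ys.min(),ys.max()); h=np.array([wproj(f,p) for p in cyl(r.x[0],r.x[1],16,25,zt-25)]);print(h.min(0),h.max(0))
E
```

```text
[592.26599326 -53.60559418 111.10025931]
outer rim [595.47238555 -54.3785394  109.24817724] [ 0.3  -0.3  -0.34  0.39] fixed z [592.97326014 -54.25774963] 113.20025930648882
bore [592.86990439 -54.14180214]
post pred [316.8 334.8 205.5] obs [315.3 334.9 205.7] [594.69851054 -51.45947736]
288 354 236 311
[288.00939737 238.30339823] [354.55603638 315.65287939]
```

Emit:
move_arm(motion="0.18 0.29 0 0;0.18 0.29 0 0;0.18 0.29 0 0;0.18 0.29 -1 0;0.18 0.29 -2 0;0.18 0.29 -2.7 0;0.18 0.29 -3.2 0;0.18 0.29 -3.5 0;0.18 0.29 -3.5 0")

```text
time: 7.68
position: [593.4, -47.9, 74.6]
eef_rot: [0.022, 1.0, -0.0, -0.001]
contact_force: [-0.4, 0.3, -1.0]
grip_width: 31.4
grip_force: 30.1
```

```bash
python3 - <<'E'
from h import *
for i in range(3):
    f=bot.grab_frame("wrist"); s=bot.read_state();print(s["position"],s["contact_force"],s["joint_vel"].round(4)[:3])
cv2.imwrite("pics/w4.png",cv2.resize(f["color"][160:340,240:420],(720,600),interpolation=cv2.INTER_CUBIC))
E
```

```text
[593.98561154 -47.93818442  75.32403151] [-1.14080837  0.91192128 -0.64011649] [-0.0022 -0.0149  0.0061]
[594.40985671 -48.02837231  75.81934451] [-0.34114987  0.34048381 -0.32173941] [-0.0023 -0.0106  0.0046]
[594.68977376 -48.00699712  76.19255924] [-0.522774    0.29122096  0.27638173] [-0.0014 -0.007   0.0007]
```

View pics/w4.png

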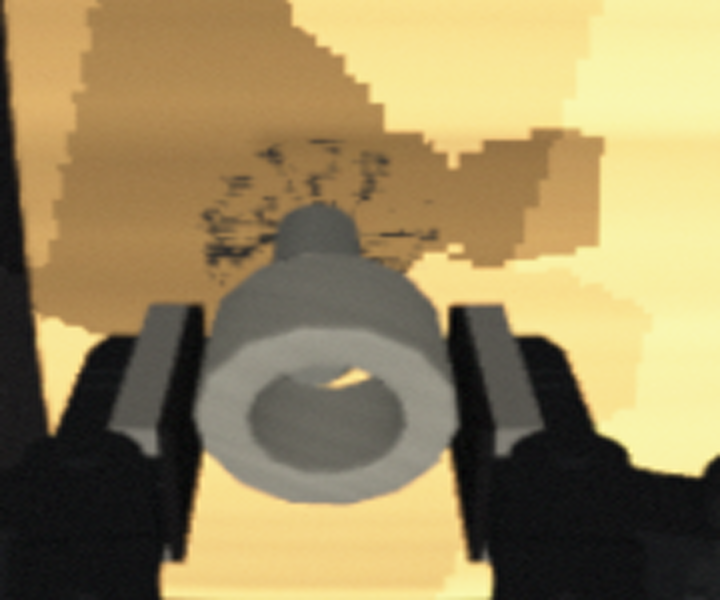

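The post tip is already inside the bore, at (320,375) in the crop, left of the bore centre. I'll shift −y and slide down.

Emit:
move_arm(motion="0 -0.27 0 0;0 -0.27 0 0;0 -0.27 -0.8 0;0 -0.27 -1.5 0;0 -0.27 -2.2 0;0 -0.27 -2.9 0;0 -0.27 -3.4 0;0 -0.27 -3.6 0;0 -0.27 -3.6 0;0 -0.27 -3.6 0")

```text
time: 8.67
position: [594.4, -50.7, 39.8]
eef_rot: [0.022, 1.0, -0.0, -0.0]
contact_force: [-0.8, 0.0, -0.9]
grip_width: 31.1
grip_force: 30.1
```

Emit:
move_arm(motion="0 0 -0.2 0;0 0 -0.3 0;0 0 -0.4 0;0 0 -0.5 0;0 0 -0.55 0;0 0 -0.6 0;0 0 -0.6 0;0 0 -0.6 0;0 0 -0.6 0")

```text
time: 9.42
position: [594.6, -50.6, 34.9]
eef_rot: [0.022, 1.0, 0.0, 0.0]
contact_force: [-1.8, -0.1, 5.4]
grip_width: 31.4
grip_force: 30.5
```

Emit:
move_arm(motion="0 0 0 0;0 0 0 0;0 0 0 0;0 0 0.3 0;0 0 1 0;0 0 3 0;0 0 6 0;0 0 9 0;0 0 12 0;0 0 13 0;0 0 13 0;0 0 13 0", claw=0.55)

```text
time: 10.42
position: [594.5, -50.5, 164.3]
eef_rot: [0.022, 1.0, 0.0, 0.0]
contact_force: [-0.4, -0.6, -1.2]
grip_width: 46.8
grip_force: 0.0
```

```bash
python3 - <<'E'
from h import *
f=bot.grab_frame("wrist"); s=bot.read_state();print(s["time"],s["position"],s["eef_rot"],s["grip_width"])
c=f["color"][120:330,250:610];cv2.imwrite("pics/w5.png",cv2.resize(c,(800,467),interpolation=cv2.INTER_CUBIC))
for p in([599.1,49,-.045],):
  for q in((0,-100,37),(22,50,78),(3,15,100),(3,85,100),(-3,15,100),(49,15,100),(49,85,100),(67,15,100),(67,85,100),(29,50,78)):
    u=wproj(f,S2W(p,q)); print(q,((u-[250,120])*2.2222).round(0))
E
```

```text
10.4667 [593.41361146 -50.33009208 162.89052397] [ 2.17686702e-02  9.99762525e-01  1.08175707e-04 -1.00320302e-03] 47.016113965793295
(0, -100, 37) [159. 178.]
(22, 50, 78) [549. 266.]
(3, 15, 100) [506. 246.]
(3, 85, 100) [659. 240.]
(-3, 15, 100) [509. 230.]
(49, 15, 100) [480. 364.]
(49, 85, 100) [628. 347.]
(67, 15, 100) [470. 404.]
(67, 85, 100) [615. 385.]
(29, 50, 78) [545. 283.]
```

View pics/w5.png

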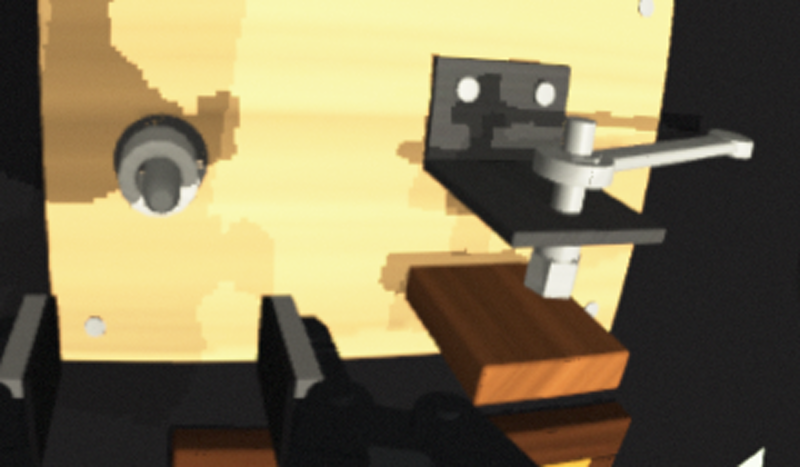

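The spacer is seated flat around the post, near (160,165) in the crop. The hex head is visible behind the bracket at about (555,275), close to where the model puts it.

Emit:
move_arm(motion="3.4 0 0 0;3.4 3 0 0;3.4 6.5 0 0;3.4 10 0 0;3.4 13 0 0;3.4 14.9 0 0;3.4 14.9 -1 0;3.4 14.9 -2 0;3.4 14.9 -3 0;3.4 14.9 -3.3 0;3.4 14.9 -3.3 0;3.4 14.9 -3.3 0")

```text
time: 11.47
position: [628.1, 96.1, 130.3]
eef_rot: [0.023, 1.0, -0.001, -0.001]
contact_force: [0.1, -0.8, 0.6]
grip_width: 47.0
grip_force: 0.0
```

```bash
python3 - <<'E'
from h import *
for i in range(3): f=bot.grab_frame("wrist"); s=bot.read_state();print(s["time"],s["position"],s["eef_rot"],s["grip_width"])
c=f["color"][150:360,180:460];cv2.imwrite("pics/w6.png",cv2.resize(c,(800,600),interpolation=cv2.INTER_CUBIC))
for p in([599.1,49,-.045],):
  for q in((3,15,100),(3,85,100),(49,15,100),(49,85,100),(29,50,78),(22,50,78)):
    u=wproj(f,S2W(p,q)); print(q,((u-[180,150])*2.857).round(0))
E
```

```text
11.5167 [628.6416185   96.58281116 130.99367991] [ 2.31515137e-02  9.99731911e-01 -3.33046816e-04  5.16389404e-05] 46.930590081057595
11.5667 [628.93131604  97.11391163 131.45333266] [ 2.28082463e-02  9.99739751e-01 -9.95858899e-05  4.52072204e-04] 46.97287203071971
11.6167 [629.06011136  97.55792225 131.72218789] [2.25044686e-02 9.99746516e-01 9.25654006e-05 6.66103410e-04] 46.88268298758062
(3, 15, 100) [228. 176.]
(3, 85, 100) [592. 175.]
(49, 15, 100) [245. 378.]
(49, 85, 100) [574. 377.]
(29, 50, 78) [409. 251.]
(22, 50, 78) [409. 222.]
```

View pics/w6.png

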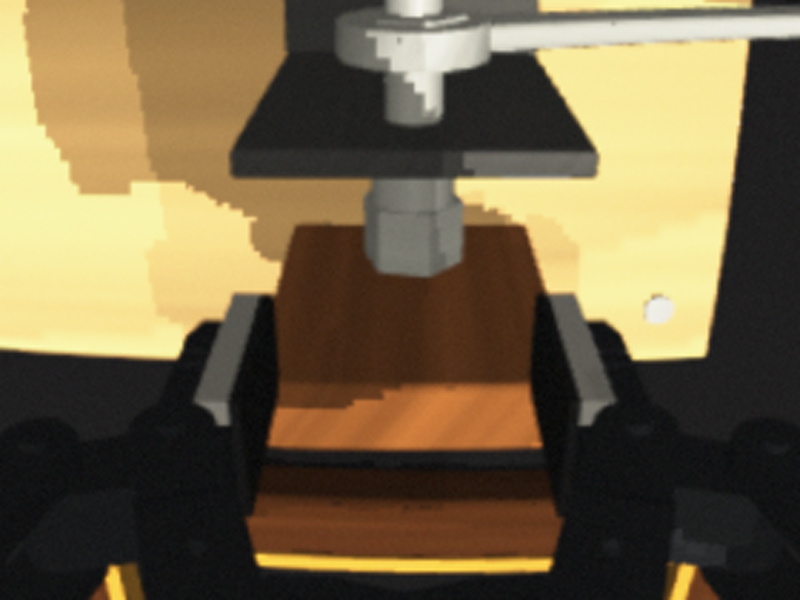

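The gap, head and fingers are well aligned: head centre column is 414 and the finger midline about 405–410 in the crop. Next I'll go down.

Emit:
move_arm(motion="-0.15 0.05 0 0;-0.15 0.05 -1 0;-0.15 0.05 -2 0;-0.15 0.05 -3 0;-0.15 0.05 -4 0;-0.15 0.05 -4.8 0;-0.15 0.05 -5.3 0;-0.15 0.05 -5.5 0;-0.15 0.05 -5.5 0;-0.15 0.05 -5.5 0;-0.15 0.05 -5.5 0;-0.15 0.05 -5.5 0")

```text
time: 12.62
position: [627.5, 98.9, 76.7]
eef_rot: [0.022, 1.0, 0.0, 0.001]
contact_force: [0.6, 0.4, 0.1]
grip_width: 47.2
grip_force: 0.0
```

Close on the head.

Emit:
move_arm(motion="0 0 0 0;0 0 0 0;0 0 0 0;0 0 0 0;0 0 0 0;0 0 0 0;0 0 0 0;0 0 0 0;0 0 0 0", claw=0, force=50)

```text
time: 13.37
position: [627.2, 99.1, 76.6]
eef_rot: [0.022, 1.0, 0.0, 0.0]
contact_force: [-2.2, 1.0, 5.5]
grip_width: 18.7
grip_force: 48.9
```

```bash
python3 - <<'E'
from h import *
f=bot.grab_frame("wrist"); s=bot.read_state();print(s["time"],s["position"],s["grip_width"],s["grip_force"],s["contact_force"],s["ft_torque"])
c=f["color"][100:310,180:540];cv2.imwrite("pics/w7.png",cv2.resize(c,(800,467),interpolation=cv2.INTER_CUBIC))
p=[599.1,49.9,-.045]
for t in(0,.1,.2,.32): print(t,((wproj(f,S2W(p,(-20,50+143*np.cos(t),78-143*np.sin(t))))-[180,100])*2.222).round(0))
E
```

```text
13.4167 [627.19637987  99.03212068  76.5653407 ] 19.15135669697308 48.86873938143253 [-2.17101903  1.36433849  4.67309077] [0.036829   0.35768446 0.03654727]
0 [889. 210.]
0.1 [853. 193.]
0.2 [816. 179.]
0.32 [773. 164.]
```

View pics/w7.png

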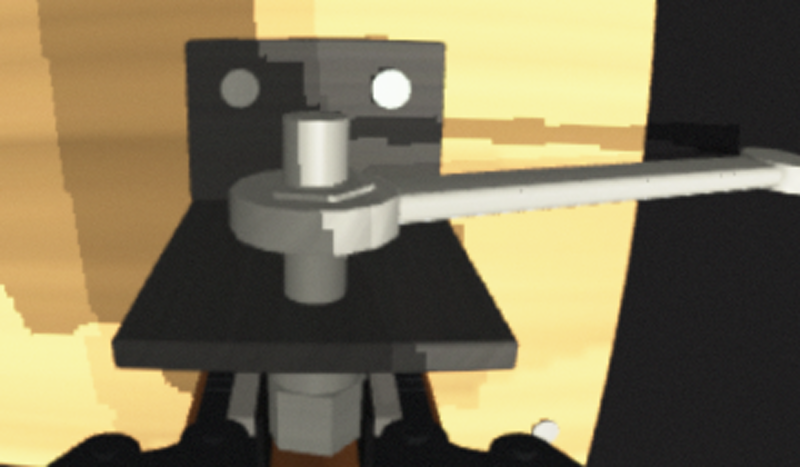

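```bash
python3 - <<'E'
from h import *
f=bot.grab_frame("wrist"); g=bot.grab_frame("scene")
p=[599.1,49.9,-.045]
for t in(0,.1,.2,.32):
  q=S2W(p,(-20,50+143*np.cos(t),78-143*np.sin(t))); print(t,wproj(f,q).round(0)-[300,100],((proj(g,q)-[310,190])*4).round(0))
a=cv2.resize(f["color"][100:280,300:640],(567,300));b=cv2.resize(g["color"][190:265,310:450],(560,300),interpolation=cv2.INTER_CUBIC)
cv2.imwrite("pics/w8.png",np.vstack([a[:,:560],b]))
s=bot.read_state();print(s["grip_width"],s["time"])
E
```

```text
0 [280.  94.] [373.  30.]
0.1 [264.  87.] [369.  50.]
0.2 [247.  81.] [363.  70.]
0.32 [228.  74.] [354.  93.]
19.067234968659115 13.5167
```

View pics/w8.png

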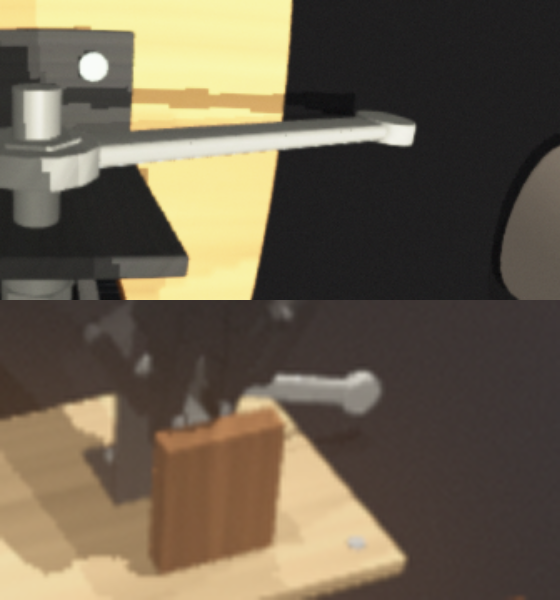

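The spanner still droops about 0.3 rad: in the scene half its end is near (362,92), where the model gives (354,93) for 0.32. So the squeeze is jammed by friction. I'll dither vertically to break it.

Emit:
move_arm(motion="0 0 0.1 0;0 0 0.2 0;0 0 0.3 0;0 0 0.4 0;0 0 0.4 0", force=40)

```text
time: 13.93
position: [627.1, 99.0, 76.8]
eef_rot: [0.022, 1.0, -0.001, 0.001]
contact_force: [7.4, 0.9, -16.0]
grip_width: 18.8
grip_force: 47.4
```

```bash
cat >> h.py <<'E'
def droop():
    g=bot.grab_frame("scene"); p=[599.1,49.9,-.045]; s=bot.read_state(); o=[]
    for q in bot.regions_of("spanner_end","scene")[:4]:
        m=q["region"]; ys,xs=np.nonzero(m)
        k=xs>xs.max()-9; o.append((round(q["conf"],2),m.sum(),xs.max(),ys[k].mean().round(1)))
    print(s["time"],s["position"].round(1),s["grip_width"].round(2),s["grip_force"].round(0),s["contact_force"].round(1),s["ft_torque"].round(2)); print(o)
    print([(t,proj(g,S2W(p,(-20,50+143*np.cos(t),78-143*np.sin(t)))).round(1).tolist()) for t in(-.1,0,.1,.2,.32)])
    return g
E
python3 -c "
from h import *
droop()"
```

```text
Traceback (most recent call last):
  File "h.py", line 41, in droop
    print(s["time"],s["position"].round(1),s["grip_width"].round(2),s["grip_force"].round(0),s["contact_force"].round(1),s["ft_torque"].round(2)); print(o)
                                           ^^^^^^^^^^^^^^^^^^^^^
AttributeError: 'float' object has no attribute 'round'
```

```bash
sed -i 's/s\["grip_width"\].round(2),s\["grip_force"\].round(0)/round(s["grip_width"],2),round(s["grip_force"],1)/' h.py; python3 -c "
from h import *
droop()"
```

```text
14.0833 [627.1  99.   76.8] 19.01 47.4 [  7.7   1.3 -15.6] [ 0.19 -1.56  0.03]
[(0.74, np.int64(220), np.int64(404), np.float64(212.7)), (0.62, np.int64(7594), np.int64(410), np.float64(246.9))]
[(-0.1, [403.6, 192.5]), (0, [403.2, 197.5]), (0.1, [402.2, 202.5]), (0.2, [400.7, 207.4]), (0.32, [398.4, 213.3])]
```

Emit:
move_arm(motion="0 0 0.2 0;0 0 0.4 0;0 0 0.6 0;0 0 0.8 0;0 0 0.8 0")

```text
time: 14.55
position: [626.9, 99.0, 77.6]
eef_rot: [0.022, 1.0, -0.002, 0.002]
contact_force: [23.2, 1.3, -50.9]
grip_width: 19.0
grip_force: 42.3
```

```bash
python3 -c "
from h import *
droop()"
```

```text
14.6 [626.9  99.   77.5] 19.26 42.4 [ 22.2   2.9 -49.6] [ 0.38 -4.7  -0.11]
[(0.76, np.int64(207), np.int64(403), np.float64(211.8)), (0.35, np.int64(49), np.int64(342), np.float64(181.6))]
[(-0.1, [403.6, 192.5]), (0, [403.2, 197.5]), (0.1, [402.2, 202.5]), (0.2, [400.7, 207.4]), (0.32, [398.4, 213.3])]
```

Emit:
move_arm(motion="0 0 -0.2 0;0 0 -0.2 0;0 0 -0.2 0;0 0 -0.2 0", force=26)

```text
time: 14.98
position: [626.9, 99.1, 77.4]
eef_rot: [0.022, 1.0, -0.002, 0.002]
contact_force: [19.0, 2.4, -41.8]
grip_width: 18.9
grip_force: 43.1
```

```bash
python3 -c "
from h import *
droop()"
```

```text
15.0333 [626.9  99.   77.4] 19.09 43.1 [ 18.7   1.5 -41.3] [ 0.37 -3.88 -0.18]
[(0.76, np.int64(193), np.int64(404), np.float64(211.9))]
[(-0.1, [403.6, 192.5]), (0, [403.2, 197.5]), (0.1, [402.2, 202.5]), (0.2, [400.7, 207.4]), (0.32, [398.4, 213.3])]
```

Emit:
move_arm(motion="0 0 -0.6 0;0 0 -1 0;0 0 -1.3 0;0 0 -1.3 0;0 0 -1.3 0", claw=0.29, force=60)

```text
time: 15.5
position: [627.2, 98.7, 73.8]
eef_rot: [0.022, 1.0, 0.0, 0.0]
contact_force: [-0.3, 0.6, -0.6]
grip_width: 24.9
grip_force: 0.0
```

Emit:
move_arm(motion="0 -0.3 0 0;0 -0.6 0 0;0 -0.9 0 0;0 -0.9 0 0")

```text
time: 15.83
position: [627.5, 96.9, 74.1]
eef_rot: [0.02, 1.0, 0.004, 0.001]
contact_force: [0.4, 8.7, -0.9]
grip_width: 25.2
grip_force: 4.2
```

Emit:
move_arm(motion="0 -0.4 0 0;0 -0.8 0 0;0 -1 0 0;0 -1 0 0")

```text
time: 16.17
position: [627.6, 96.7, 74.0]
eef_rot: [0.017, 1.0, 0.01, 0.001]
contact_force: [1.3, 19.6, -1.7]
grip_width: 24.4
grip_force: 9.4
```

```bash
python3 -c "
from h import *
droop()"
```

```text
16.2167 [627.6  96.6  74. ] 25.0 9.4 [ 2.1 18.4 -2.7] [ 3.67 -0.18 -0.09]
[(0.76, np.int64(254), np.int64(404), np.float64(212.7))]
[(-0.1, [403.6, 192.5]), (0, [403.2, 197.5]), (0.1, [402.2, 202.5]), (0.2, [400.7, 207.4]), (0.32, [398.4, 213.3])]
```

Emit:
move_arm(motion="0 -0.2 0.2 0;0 -0.2 0.4 0;0 -0.2 0.6 0;0 -0.2 0.8 0;0 -0.2 0.8 0")

```text
time: 16.68
position: [626.6, 95.7, 79.9]
eef_rot: [0.017, 1.0, 0.01, 0.0]
contact_force: [3.2, 20.7, -11.8]
grip_width: 24.8
grip_force: 10.0
```

```bash
python3 -c "
from h import *
droop()"
```

```text
16.7333 [626.7  95.7  79.8] 24.71 10.0 [  5.   19.6 -11.8] [ 3.97 -0.84 -0.12]
[(0.74, np.int64(7906), np.int64(410), np.float64(228.6)), (0.69, np.int64(223), np.int64(409), np.float64(194.1))]
[(-0.1, [403.6, 192.5]), (0, [403.2, 197.5]), (0.1, [402.2, 202.5]), (0.2, [400.7, 207.4]), (0.32, [398.4, 213.3])]
```

Emit:
move_arm(motion="0 0 -0.1 0;0 0 -0.1 0;0 0 -0.1 0;0 0 -0.1 0;0 0 -0.1 0;0 0 -0.1 0", claw=0, force=60)

```text
time: 17.28
position: [626.8, 98.6, 80.0]
eef_rot: [0.016, 1.0, 0.011, 0.0]
contact_force: [1.0, 23.1, -5.7]
grip_width: 17.4
grip_force: 58.7
```

```bash
python3 -c "
from h import *
droop()"
```

```text
17.3333 [626.8  98.6  79.9] 17.62 58.7 [ 1.5 23.3 -5.9] [ 4.72 -0.38 -0.22]
[]
[(-0.1, [403.6, 192.5]), (0, [403.2, 197.5]), (0.1, [402.2, 202.5]), (0.2, [400.7, 207.4]), (0.32, [398.4, 213.3])]
```

Emit:
move_arm(motion="0 0.7 0 0;0 1.4 -0.1 0;0 2 -0.1 0;0 2 -0.1 0;0 2 -0.1 0;0 2 -0.1 0;0 2 -0.1 0")

```text
time: 17.97
position: [626.8, 98.9, 79.8]
eef_rot: [0.022, 1.0, 0.001, -0.0]
contact_force: [-3.3, 6.1, 4.9]
grip_width: 17.8
grip_force: 60.6
```

```bash
python3 - <<'E'
from h import *
g=droop();f=bot.grab_frame("wrist");p=[599.1,49.9,-.045]
for t in(-.1,0,.1):
  q=S2W(p,(-20,50+143*np.cos(t),78-143*np.sin(t))); print(t,((wproj(f,q)-[300,100])*1.667).round(0),((proj(g,q)-[310,180])*4).round(0))
a=cv2.resize(f["color"][100:280,300:640],(567,300));b=cv2.resize(g["color"][180:255,310:450],(560,300),interpolation=cv2.INTER_CUBIC)
cv2.imwrite("pics/w9.png",np.vstack([a[:,:560],b]))
print(bot.read_state()["eef_rot"])
E
```

```text
18.0167 [626.8  98.9  79.8] 17.47 60.6 [-3.5  3.8  5.4] [0.8  0.73 0.12]
[(0.59, np.int64(173), np.int64(408), np.float64(196.6))]
[(-0.1, [403.6, 192.5]), (0, [403.2, 197.5]), (0.1, [402.2, 202.5]), (0.2, [400.7, 207.4]), (0.32, [398.4, 213.3])]
-0.1 [486. 168.] [374.  50.]
0 [460. 155.] [373.  70.]
0.1 [434. 143.] [369.  90.]
[ 2.19036784e-02  9.99759302e-01  1.22469318e-03 -2.60488590e-04]
```

View pics/w9.png

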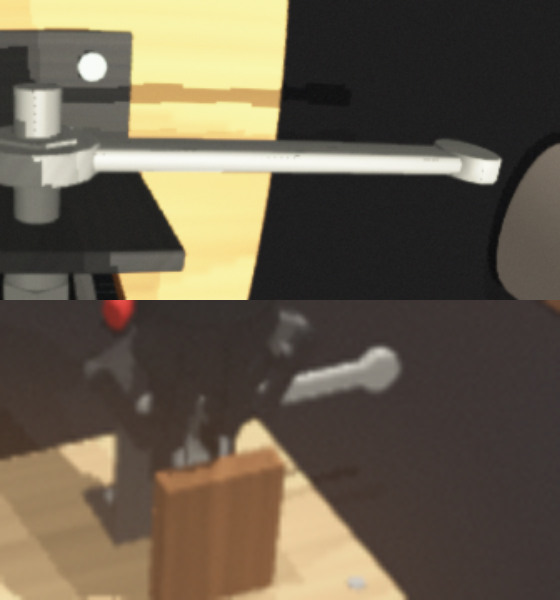

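The spanner is level in both views: its end is at (379,69) in the scene half, where 0 rad should be at (373,70) and the drooped view was off by about the same amount. The grip is flush and residual forces are small, so I'm handing in.

```bash
python3 -c "
from h import *
droop(); print(bot.finish_job())"
```

```text
18.1667 [626.8  98.9  79.8] 17.75 60.6 [-2.9  4.5  4.5] [0.84 0.68 0.2 ]
[(0.77, np.int64(196), np.int64(409), np.float64(196.5)), (0.72, np.int64(163), np.int64(296), np.float64(249.8))]
[(-0.1, [403.6, 192.5]), (0, [403.2, 197.5]), (0.1, [402.2, 202.5]), (0.2, [400.7, 207.4]), (0.32, [398.4, 213.3])]
the job is handed in; nothing more can be done
None
```

I handed the job in at about 18 s: the middle-sized spacer sits flat on the base over the post, and the gripper is holding the bolt head with the spanner level to within about 0.02 rad by the camera images; no verdict was returned.

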